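Steady bead: timed quarter turn of the bead dish

ROBOT

A 6-joint arm with a two-finger parallel gripper is mounted at the origin on the work surface. World frame = base frame: x ahead of the robot, y to its left, z up, the work surface at z = 0. Lengths are in mm, angles in degrees, forces in N, time in s.
With the tool pointing down it reaches from about 400 to 825 mm from the base axis. Payload 7 kg.
Tool frame: the origin (TCP) lies midway between the tips of the shut fingers; the grasp point (between the pads) lies 19 mm behind it (ctrl.tcp_to_grasp is the distance from the TCP to the grasp point, in mm); z points along the fingers, y is the line along which they close (so a half turn about z gives the same grasp; the last joint's range is limited). The gripper opens to 85 mm and grips with 20 to 120 N. Pads are 22 mm wide; open, the fingers measure 114 mm over their backs; the gripper's body (76 mm by 85 mm) begins 54 mm behind the grasp point. The pads swing forward as they close: fully open they stand 13 mm farther back than shut.
Start: joints at [79.59, 20.546, 0.682, 0, -70.136, -16.507], TCP at [305.582, 601.843, 231.302] pointing down, gripper open.
Joint ranges: [-176.03, 176.03], [-82.01, 121.73], [-58.28, 71.71], [-173.87, 95.51], [-174.79, -0.11], [-173.66, 173.66]. Speed limits (degrees/s): [136.94, 136.94, 172.46, 180, 180, 180].

INTERFACE

Orientations are given as a 3x3 rotation matrix whose columns are the frame's x, y, z axes.
In Python, from plant import ctrl, viewer, ticket gives the robot as it stands. The module is installed in compiled form; this text tells all that it offers.
- The arm moves only by the tool jog_arm, never from a script. Its argument "targets" is one flat list of numbers, 6 for each row, row after row: the shift along the tool's x, y, z in cm, then the turn, a rotation vector about the tool's x, y, z in degrees. A call has 1 to 8 rows; each row shifts and turns the commanded pose from where the row before left it, along the tool's axes as they then stand; what a row does not reach is not made up. A row lasts 1/10 s, in which the tool goes at most 50 mm and 8.59 degrees, less where a joint would pass 70% of its speed; a pose out of reach is approached as far as the arm can. A call is refused whole if a number of a shift passes 5 or a number of a turn 8.59, either way. A call with a gripper value outside its range is refused whole. "claw" is the opening, from 0 (shut) to 1 (fully open), set as the call begins (left out, the last holds). The fingers move at their own pace and stop on an object; "newtons" is the grip in N (left out, the last holds). Time passes only in rows, so rows that do not move let the fingers close. It gives the time, the measured TCP pose, the force, the opening and the grip force at its end, in the units of the state.
- ctrl.state(): the state, without advancing time (a new reading comes with each control period).
- viewer.snapshot(name): name is "scene" or "top" or "wrist"; returns the picture (384x512x3 uint8, blue, green, red); there is no depth.
- viewer.camera_info(name): a dict with "fx", "fy", "cx", "cy" (pixels), "extrinsics" (4x4, takes a point from camera to world coordinates). Camera axes: x right, y down, z forward; pixel columns grow to the right and rows downward; lengths in mm; the calibration is good to about 2 mm. A picture is of the moment at which its call begins: read the wrist's pose just before it. camera_info takes no time and is no camera call; for the wrist camera it gives the pose at the moment of the call.
- ticket.close_job(): hands the job in; it is judged then, once.
The state is a dict: "time": time; "qpos": joint angles; "qvel": joint speeds; "joint_torque": joint torques, N m; "position": TCP position; "tool_rot": TCP orientation; "force": force on the tool from outside, world axes, zero at the start; "torque": the same for the moment, N m; "opening": finger opening in mm; "finger_force": force on a finger pad.
Only numpy, scipy, OpenCV 4.12 (cv2) and the standard library are available. Lean on these libraries where they do the work, as an engineer would, in place of code of your own. Each camera call takes 0.05 s, during which the arm holds its last target. There are 200 camera calls.

TASK

Start the steady-bead game: push the red button on the chrome timer fully down and let it come back up. Then take the bead dish by its handle, lift it about 8 cm straight up off the board, and only then, still above the middle of the board, turn it a quarter turn so that its black pointer points to the green glass stone, keeping the dish level and the loose red bead inside the blue ring at all times, without bumping the stones, the abacus or the pot. Finish while still holding the dish up there, level and still, with the bead resting in its centre: do not put it down or let go.

Things in the scene. Friction and masses are not known exactly. Their poses are not given: they have to be found in the camera images.
- start (a joint): the red push button on top of the timer: 0 when up, 0.006 m when fully down; a spring returns it; fully down takes about 5 N
- start_top (a point): centre of the top face of the red button when up (28 mm across, stands 10 mm above its black housing of 44 mm across); it moves down with the button. The chrome timer under it is a fixed upright drum 84 mm across and 44 mm tall; the button's top lies 66 mm above the ledge
- board: fixed flat wooden counting board, 140 mm (its x) by 320 mm (its y) by 12 mm thick; origin at the centre of its underside on the ledge, z up. The dish stands on its middle, a glass stone on each end, 125 mm from the middle along its +y and -y; which stone is on which end varies
- dish_grip (a point): centre of the wooden grip block (16 mm thick along dish x, 50 mm along dish y, 22 mm high) of the dish's hoop handle, an 8 mm bar in the dish's y-z plane. Dish: loose, about 0.25 kg, 132 mm across, rim 28 mm high; underside 105 mm below this point. Dish x runs along the black pointer, z up; at the start x lies along the board's +x to about 0.1 rad
- dish_center (a point): lowest point of the dish's inside, 97 mm below dish_grip, 8 mm above the underside. The inside is a shallow cone rising 10 degrees all round: the bead rests in the centre and rolls out if the dish is tilted or jerked (sideways acceleration above about 1.5 m/s2). A blue ring of 25 mm radius is painted round this point
- pointer_tip (a point): tip of the black pointer on the dish's rim, 81 mm from the dish's axis along dish +x
- bead_center (a point): centre of the loose red bead, a ball of 30 mm diameter, 12 g, lying in the centre of the dish; its axes mean nothing
- green_stone_center (a point): centre of the green glass counting stone, a loose dome 54 mm across and 22 mm high on one end of the board; the pointer must end pointing to it
- amber_stone_center (a point): centre of the amber glass counting stone, same size, on the other end of the board; leave it alone
- abacus_mid (a point): centre of the violet abacus, standing loose on the ledge to the left, 240 mm long (its y), 70 mm deep, 182 mm tall
- pot_mid (a point): centre of the loose empty terracotta pot, 90 mm across, 80 mm tall, at the back
Not all that is in view belongs to the job. There is more than one size of the part that bears dish_grip; the job needs the smaller.

How it is judged:
By the outcome, as a careful person would: the job done as asked, in the order asked, and still so for the second after the job is handed in, while the arm keeps its last pose, push and grip.
It also fails if it takes over 46 s, if anything falls off the work surface, if the arm or the gripper's body presses on something with over 40 N, if the wrist force passes 120 N, or if a joint passes its speed limit or range.

## Working session

There is one attempt and no reset: what is moved stays moved. The work goes in short steps, Python scripts to look and compute and a tool call to move; the robot and the scene stay as the last step left them, time stands still between calls to the robot, and variables do not carry over. Pictures are saved under pics/ and viewed, at most 10 in all, crops included, and the job is handed in when it is done.

Besides the shell and the picture viewer there is one more tool, called after "Call:" as a command line: name --argument value ..., lists and objects as JSON in quotes. jog_arm: Moves the arm, as the interface text tells. Its arguments: {"type":"object","properties":{"targets":{"type":"array"},"claw":{"type":"number"},"newtons":{"type":"number"}},"required":["targets"]}

```bash
mkdir -p pics
python3 - <<'E'
from plant import ctrl, viewer
import cv2,numpy as np
for n in("scene","top"):
    im=viewer.snapshot(n); cv2.imwrite(f"pics/{n}0.png",cv2.resize(im,(768,576),interpolation=cv2.INTER_CUBIC)); cv2.imwrite(f"pics/raw_{n}.png",im)
    i=viewer.camera_info(n); print(n,i)
s=ctrl.state();print(s['position'],s['tool_rot'],s['time'],ctrl.tcp_to_grasp)
E
```

```text
scene {'fx': 466.51554196153234, 'fy': 466.51554196153234, 'cx': 251.0678427781631, 'cy': 189.05642242069308, 'extrinsics': array([[-1.98867099e-01,  7.45110489e-01, -6.36602102e-01,
         1.35973684e+03],
       [ 9.79989438e-01,  1.45545523e-01, -1.35783656e-01,
         1.83251974e+02],
       [-8.51924062e-03, -6.50866239e-01, -7.59144625e-01,
         9.89226995e+02],
       [ 0.00000000e+00,  0.00000000e+00,  0.00000000e+00,
         1.00000000e+00]])}
top {'fx': 409.6007395498465, 'fy': 409.6007395498465, 'cx': 249.14512360684316, 'cy': 185.19212978337654, 'extrinsics': array([[ 1.52981009e-02, -9.90836467e-01,  1.34197850e-01,
         4.86350481e+02],
       [-9.99720441e-01, -1.27373451e-02,  1.99198289e-02,
         2.16378933e+01],
       [-1.80279686e-02, -1.34465070e-01, -9.90754327e-01,
         1.14300781e+03],
       [ 0.00000000e+00,  0.00000000e+00,  0.00000000e+00,
         1.00000000e+00]])}
[305.41138618 601.48680752 230.47440835] [[ 8.91626479e-01 -4.52771415e-01 -5.17497160e-04]
 [-4.52771683e-01 -8.91625443e-01 -1.36847612e-03]
 [ 1.58193234e-04  1.45447760e-03 -9.99998930e-01]] 0.1 18.700000000000003
```

View pics/scene0.png

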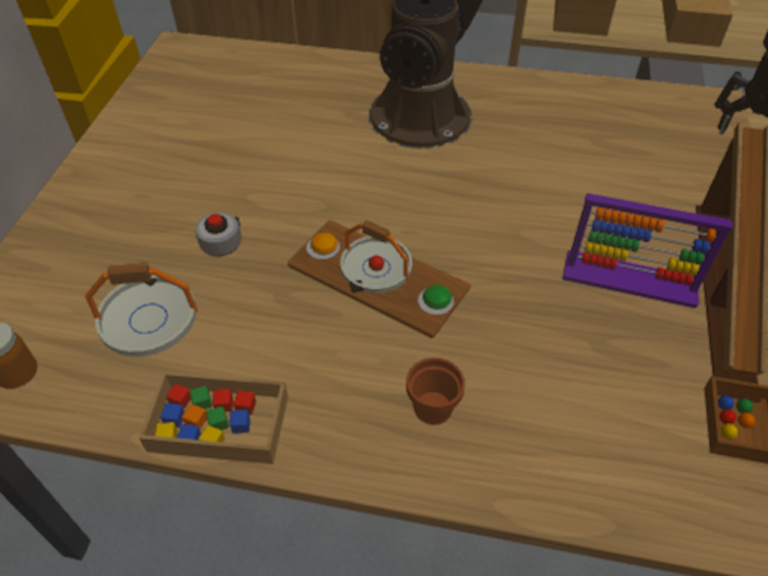

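View pics/top0.png

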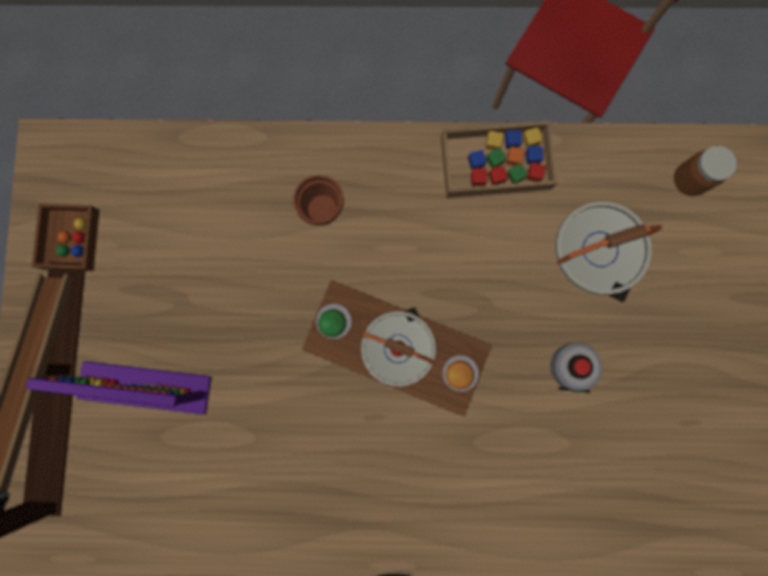

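The scene view shows the button at (214,221), the small dish on the board with its grip at (375,232), the bead at (376,263) and the pointer at (355,288). Green is at (437,296) and amber at (324,242). In the top view the button is at (582,367), the board centre about (397,348), green at (332,322), amber at (460,374) and the pointer at (411,311).

```bash
cat > h.py <<'E'
import cv2,numpy as np
from plant import ctrl, viewer
def ray(info,u,v):
    E=info['extrinsics'];d=E[:3,:3]@np.array([(u-info['cx'])/info['fx'],(v-info['cy'])/info['fy'],1]);return E[:3,3],d/np.linalg.norm(d)
def onz(info,u,v,z):
    o,d=ray(info,u,v);return o+d*(z-o[2])/d[2]
def tri(rays):
    A=sum(np.eye(3)-np.outer(d,d) for o,d in rays);b=sum((np.eye(3)-np.outer(d,d))@o for o,d in rays)
    p=np.linalg.solve(A,b);return p,[np.linalg.norm(np.cross(p-o,d)) for o,d in rays]
E
python3 - <<'E'
from h import *
S,T=viewer.camera_info("scene"),viewer.camera_info("top")
np.set_printoptions(precision=1,suppress=True)
for n,s,t in [("button",(214,221),(582,367)),("green",(437,296),(332,322)),("amber",(324,242),(460,374)),("ptr",(355,288),(411,311)),("bead",(376,263),(397,350)),("grip",(375,232),(400,347))]:
    print(n,*tri([ray(S,s[0]/1.5,s[1]/1.5),ray(T,t[0]/1.5,t[1]/1.5)]))
c=np.array([onz(T,u/1.5,v/1.5,12) for u,v in [(334,281),(491,345),(466,415),(303,350)]]);print(c,c.mean(0))
a=c[0]-c[1]+c[3]-c[2];print(np.degrees(np.arctan2(a[1],a[0])))
# colour blobs, reference plane heights
for nm,cam,I in(("top",'top',T),("scene",'scene',S)):
    im=cv2.imread(f"pics/raw_{cam}.png");h=cv2.cvtColor(im,cv2.COLOR_BGR2HSV)
    for k,lo,hi,box,z in [("red",(0,170,60),(6,255,255),(240,150,420,270) if nm=="top" else (120,120,280,190),66),("green",(45,120,40),(80,255,255),(200,195,300,235) if nm=="top" else (270,180,310,215),23),("amber",(10,190,120),(22,255,255),(290,235,325,265) if nm=="top" else (200,150,232,175),23)]:
        m=cv2.inRange(h,lo,hi);q=np.zeros_like(m);x0,y0,x1,y1=box;q[y0:y1,x0:x1]=m[y0:y1,x0:x1]
        nn,_,st,ce=cv2.connectedComponentsWithStats(q)
        for i in range(1,nn):
            if st[i,4]>25: print(nm,k,st[i,4],ce[i],onz(I,*ce[i],z))
E
```

```text
button [ 481.4 -321.    54.9] [np.float64(0.8398649803854091), np.float64(0.8398649803852616)]
green [555.6 120.7  20.4] [np.float64(1.493419129133144), np.float64(1.4934191291331185)]
amber [ 465.2 -111.8   22.1] [np.float64(1.9628543786160444), np.float64(1.962854378616038)]
ptr [576.8 -23.9  34.5] [np.float64(0.4881555010245563), np.float64(0.4881555010245944)]
bead [506.5   0.4  30.2] [np.float64(0.25190591035578686), np.float64(0.2519059103557907)]
grip [509.8  -1.5 114.3] [np.float64(1.7297105471890648), np.float64(1.7297105471890568)]
[[ 632.6  118.1   12. ]
 [ 518.6 -171.5   12. ]
 [ 392.7 -125.4   12. ]
 [ 504.3  171.9   12. ]] [512.   -1.7  12. ]
68.9684658988134
top red 101 [387.7 244.1] [ 483.1 -317.6   66. ]
top green 192 [220.9 215. ] [554.9 120.2  23. ]
scene red 66 [143.1 146.6] [ 488.7 -314.    66. ]
scene red 69 [250.4 174.8] [536.5   6.4  66. ]
scene green 222 [291.2 197.3] [557.4 121.9  23. ]
scene amber 176 [216.2 161.1] [ 464.7 -109.1   23. ]
```

```bash
cat >> h.py <<'E'
def plan(p1,turn=0,n=8,ramp=3,s=None):
    """rows from the measured pose to world p1 with world-z turn (deg), trapezoid profile"""
    s=s or ctrl.state();R=np.array(s['tool_rot']);d=np.array(p1)-s['position']
    w=np.minimum(1,np.minimum(np.arange(1,n+1),np.arange(n,0,-1))/(ramp+1));w/=w.sum()
    from scipy.spatial.transform import Rotation as Ro
    out=[];done=np.zeros(3);cum=0;tz=0
    for i in range(n):
        cum+=w[i];l=np.round(R.T@(d*cum-done)/10,2);done=done+R@l*10
        t=round(-turn*cum-tz,1);tz+=t;R=R@Ro.from_euler('z',t,degrees=True).as_matrix()
        out.append([*map(float,l),0,0,round(t,1)])
    for i in range(0,n,8): print(",".join(f"{v:g}" for r in out[i:i+8] for v in r))
def st():
    s=ctrl.state();R=s['tool_rot'];print(round(s['time'],2),np.round(s['position'],1),"yaw_y",round(np.degrees(np.arctan2(R[1][1],R[0][1])),1),"z",np.round(np.array(R)[:,2],4),"F",np.round(s['force'],1),"op",s['opening'],s['finger_force'],"q",np.round(s['qpos'],1))
E
python3 -c "
from h import *
st();plan([470,0,275],-83,24,4)"
```

```text
0.1 [305.4 601.5 230.5] yaw_y -116.9 z [-5.0e-04 -1.4e-03 -1.0e+00] F [ 0.1  0.9 -0.6] op 85.07758229809664 0.0 q [ 79.6  20.6   0.6  -0.  -70.1 -16.5]
0.42,0.46,-0.04,0,0,0.8,0.85,0.91,-0.09,0,0,1.7,1.32,1.33,-0.13,0,0,2.5,1.83,1.7,-0.18,0,0,3.3,2.4,1.98,-0.22,0,0,4.2,2.55,1.8,-0.22,0,0,4.1,2.67,1.62,-0.21,0,0,4.1,2.77,1.41,-0.22,0,0,4.2
2.88,1.22,-0.22,0,0,4.1,2.95,1,-0.22,0,0,4.2,3.02,0.79,-0.22,0,0,4.1,3.06,0.56,-0.22,0,0,4.2,3.1,0.34,-0.22,0,0,4.1,3.12,0.12,-0.22,0,0,4.2,3.12,-0.11,-0.22,0,0,4.1,3.1,-0.33,-0.22,0,0,4.2
3.06,-0.56,-0.21,0,0,4.1,3.02,-0.78,-0.22,0,0,4.2,2.96,-0.99,-0.22,0,0,4.1,2.88,-1.21,-0.22,0,0,4.2,2.22,-1.13,-0.18,0,0,3.3,1.62,-0.94,-0.13,0,0,2.5,1.05,-0.67,-0.08,0,0,1.7,0.51,-0.35,-0.05,0,0,0.8
```

Call:
jog_arm --targets '[0.4, 0.5, -0.1, 0, 0, 0.8, 0.8, 0.9, -0.1, 0, 0, 1.7, 1.3, 1.3, -0.2, 0, 0, 2.5, 1.8, 1.7, -0.2, 0, 0, 3.3, 2.4, 2.0, -0.3, 0, 0, 4.2, 2.6, 1.8, -0.3, 0, 0, 4.1, 2.7, 1.6, -0.3, 0, 0, 4.1, 2.8, 1.4, -0.3, 0, 0, 4.2]' --claw 0 --newtons 30

```text
time: 0.9
position: [355.0, 419.0, 249.6]
tool_rot: [[0.615, -0.789, 0.0], [-0.789, -0.615, 0.0], [-0.0, -0.0, -1.0]]
force: [0.0, -0.4, -0.9]
opening: 0.1
finger_force: 0.0
```

Call:
jog_arm --targets '[2.9, 1.2, -0.3, 0, 0, 4.1, 3.0, 1.0, -0.3, 0, 0, 4.2, 3.0, 0.8, -0.3, 0, 0, 4.1, 3.1, 0.6, -0.3, 0, 0, 4.2, 3.1, 0.3, -0.2, 0, 0, 4.1, 3.1, 0.1, -0.2, 0, 0, 4.2, 3.1, -0.1, -0.2, 0, 0, 4.1, 3.1, -0.3, -0.2, 0, 0, 4.2]'

```text
time: 1.7
position: [420.6, 178.1, 269.6]
tool_rot: [[0.082, -0.997, 0.001], [-0.997, -0.082, 0.001], [-0.001, -0.001, -1.0]]
force: [0.6, 1.1, -0.7]
opening: 0.2
finger_force: 0.0
```

Call:
jog_arm --targets '[3.1, -0.6, -0.2, 0, 0, 4.1, 3.0, -0.8, -0.2, 0, 0, 4.2, 3.0, -1.0, -0.2, 0, 0, 4.1, 2.9, -1.2, -0.2, 0, 0, 4.2, 2.2, -1.1, -0.1, 0, 0, 3.3, 1.6, -0.9, -0.1, 0, 0, 2.5, 1.0, -0.7, 0, 0, 0, 1.7, 0.5, -0.4, 0, 0, 0, 0.8]'

```text
time: 2.5
position: [470.9, -1.2, 279.4]
tool_rot: [[-0.343, -0.939, 0.0], [-0.939, 0.343, 0.0], [-0.0, -0.0, -1.0]]
force: [0.3, -0.4, -0.1]
opening: -0.0
finger_force: 0.0
```

Run:
```python
from h import *
i=viewer.camera_info("wrist");im=viewer.snapshot("wrist");cv2.imwrite("pics/w1.png",cv2.resize(im,(768,576)));cv2.imwrite("pics/raw_w1.png",im)
np.save("w1.npy",i,allow_pickle=True);st();print(i['extrinsics'][:3,3]);plan([484,-316,110],0,16,3)
```

```text
2.55 [471.2  -1.2 279.3] yaw_y 159.9 z [ 1.e-04 -1.e-04 -1.e+00] F [ 1.6 -0.   0. ] op -0.009266550693063771 0.0 q [ 23.9  -0.9 -19.5   0.  -71.4 -44. ]
[447.3560554  -64.46532949 422.49480781]
0.56,-0.23,0.33,0,0,0,1.12,-0.46,0.65,0,0,0,1.68,-0.7,0.97,0,0,0,2.24,-0.92,1.31,0,0,0,2.24,-0.92,1.3,0,0,0,2.24,-0.93,1.3,0,0,0,2.24,-0.92,1.3,0,0,0,2.24,-0.92,1.31,0,0,0
2.25,-0.93,1.3,0,0,0,2.24,-0.92,1.3,0,0,0,2.24,-0.92,1.3,0,0,0,2.24,-0.93,1.3,0,0,0,2.24,-0.92,1.31,0,0,0,1.68,-0.69,0.97,0,0,0,1.12,-0.47,0.65,0,0,0,0.56,-0.23,0.33,0,0,0
```

View pics/w1.png

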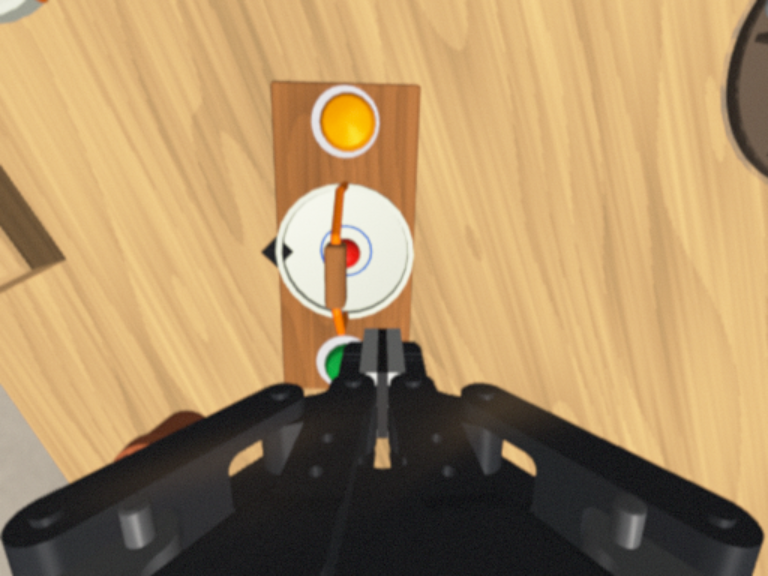

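The wrist view shows the grip block top from (336,243) to (336,310), the pointer tip at (262,252), the ring centre at (346,250), amber at (347,121), and board corners at (272,82) and (420,86).

Run:
```python
from h import *
np.set_printoptions(precision=1,suppress=True)
I=np.load("w1.npy",allow_pickle=True).item()
f=lambda u,v,z:onz(I,u/1.5,v/1.5,z)
g0,g1=f(336,244,128),f(336,309,128);d=g1-g0
print("grip",(g0+g1)/2,np.linalg.norm(d),np.degrees(np.arctan2(d[1],d[0])))
c=f(346,250,22);r=f(345,250,40);p=f(262,252,38);print("ring",c,"rim",r,"ptr",p,np.linalg.norm((p-r)[:2]),[np.degrees(np.arctan2(*(p-k)[1::-1])) for k in(c,r)])
a=f(347,121,23);b=f(272,82,12)-f(420,86,12);print("amber",a,"board x",np.degrees(np.arctan2(b[1],b[0])),np.linalg.norm(b),"->green dir",np.degrees(np.arctan2(*(c-a)[1::-1])))
```

```text
grip [507.4  -0.8 128. ] 50.65587264465703 68.2348453847194
ring [509.   -0.8  22. ] rim [507.2  -4.   40. ] ptr [583.5 -29.3  38. ] 80.38025627304526 [np.float64(-20.942066534867728), np.float64(-18.340973107983697)]
amber [ 463.9 -113.3   23. ] board x -21.46330668444325 136.97318776018398 ->green dir 68.13683020429741
```

Call:
jog_arm --targets '[0.6, -0.2, 0.3, 0, 0, 0, 1.1, -0.5, 0.7, 0, 0, 0, 1.7, -0.7, 1.0, 0, 0, 0, 2.2, -0.9, 1.3, 0, 0, 0, 2.2, -0.9, 1.3, 0, 0, 0, 2.2, -0.9, 1.3, 0, 0, 0, 2.2, -0.9, 1.3, 0, 0, 0, 2.2, -0.9, 1.3, 0, 0, 0]'

```text
time: 3.35
position: [477.2, -156.5, 193.2]
tool_rot: [[-0.34, -0.941, -0.0], [-0.941, 0.34, 0.0], [0.0, 0.0, -1.0]]
force: [0.5, -0.1, 0.4]
opening: -0.1
finger_force: 0.0
```

Call:
jog_arm --targets '[2.3, -1.0, 1.3, 0, 0, 0, 2.3, -1.0, 1.3, 0, 0, 0, 2.3, -0.9, 1.3, 0, 0, 0, 2.3, -0.9, 1.3, 0, 0, 0, 2.2, -0.9, 1.3, 0, 0, 0, 1.7, -0.7, 1.0, 0, 0, 0, 1.2, -0.5, 0.6, 0, 0, 0, 0.6, -0.2, 0.3, 0, 0, 0]'

```text
time: 4.15
position: [483.7, -317.1, 109.1]
tool_rot: [[-0.341, -0.94, -0.002], [-0.94, 0.341, 0.0], [0.0, 0.002, -1.0]]
force: [0.4, 1.0, -0.5]
opening: 0.0
finger_force: 0.0
```

Run:
```python
from h import *
i=viewer.camera_info("wrist");im=viewer.snapshot("wrist");cv2.imwrite("pics/w2.png",cv2.resize(im,(768,576)));cv2.imwrite("pics/raw_w2.png",im)
np.save("w2.npy",i,allow_pickle=True);st()
```

```text
4.2 [ 483.7 -317.3  109.2] yaw_y 160.1 z [-1.5e-03  3.0e-04 -1.0e+00] F [ 0.9 -0.5  0.1] op 0.07779969477539435 0.0 q [-13.9  17.8 -20.8   0.  -51.5  -6. ]
```

View pics/w2.png

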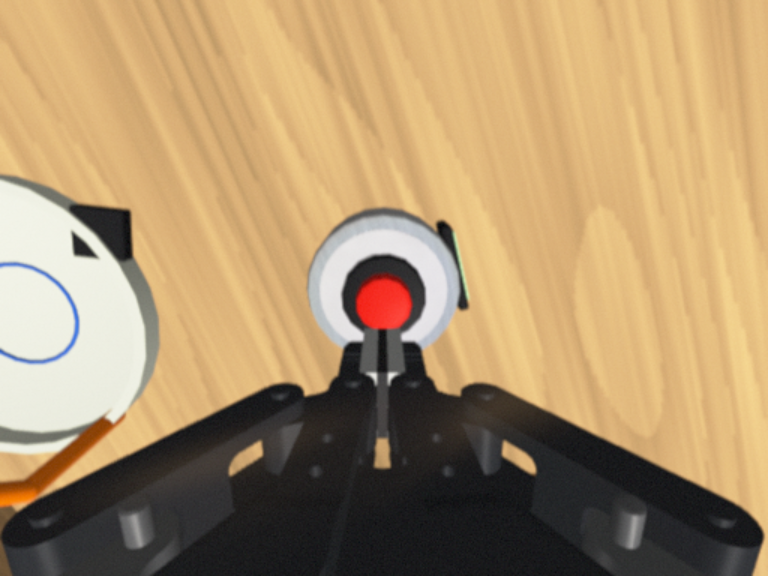

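The button top is centred at about (384,304), just ahead of the fingertips.

Run:
```python
from h import *
I=np.load("w2.npy",allow_pickle=True).item()
b=onz(I,384/1.5,303/1.5,66);print(b);plan([b[0],b[1],70],0,8,3)
```

```text
[ 480.93895141 -320.21838192   66.        ]
0.02,0.01,0.2,0,0,0,0.03,0.01,0.39,0,0,0,0.06,0.03,0.59,0,0,0,0.07,0.03,0.78,0,0,0,0.07,0.03,0.78,0,0,0,0.06,0.02,0.59,0,0,0,0.04,0.01,0.39,0,0,0,0.01,0.01,0.2,0,0,0
```

Call:
jog_arm --targets '[0.1, 0, 0.3, 0, 0, 0, 0.1, 0, 0.5, 0, 0, 0, 0.1, 0.1, 0.7, 0, 0, 0, 0.1, 0, 0.8, 0, 0, 0, 0, 0, 0.8, 0, 0, 0, 0, 0, 0.5, 0, 0, 0, 0, 0, 0.3, 0, 0, 0, 0, 0, 0, 0, 0, 0]'

```text
time: 5.0
position: [481.7, -319.7, 70.7]
tool_rot: [[-0.341, -0.94, -0.001], [-0.94, 0.341, 0.0], [0.0, 0.001, -1.0]]
force: [-0.7, 0.5, -1.0]
opening: -0.2
finger_force: 0.0
```

Call:
jog_arm --targets '[0, 0, 0.3, 0, 0, 0, 0, 0, 0.3, 0, 0, 0, 0, 0, 0.2, 0, 0, 0, 0, 0, 0.1, 0, 0, 0, 0, 0, 0, 0, 0, 0]'

```text
time: 5.5
position: [482.2, -319.9, 62.5]
tool_rot: [[-0.341, -0.94, 0.001], [-0.94, 0.341, -0.0], [0.0, -0.001, -1.0]]
force: [0.2, 0.1, 3.3]
opening: 0.3
finger_force: 1.7
```

Call:
jog_arm --targets '[0, 0, 0.2, 0, 0, 0, 0, 0, 0.2, 0, 0, 0, 0, 0, 0, 0, 0, 0]'

```text
time: 5.8
position: [482.3, -320.0, 59.9]
tool_rot: [[-0.34, -0.94, 0.001], [-0.94, 0.34, -0.001], [0.0, -0.001, -1.0]]
force: [-3.9, 3.1, 16.8]
opening: 0.1
finger_force: 8.2
```

The force of 16.8 N at z 59.9 shows the button has bottomed out. Releasing it and heading to the dish.

Call:
jog_arm --targets '[0, 0, -0.5, 0, 0, 0, 0, 0, -1, 0, 0, 0, 0, 0, -1.5, 0, 0, 0, 0, 0, -2, 0, 0, 0, 0, 0, -2, 0, 0, 0, 0, 0, -1, 0, 0, 0]'

```text
time: 6.4
position: [482.3, -320.0, 140.0]
tool_rot: [[-0.341, -0.94, 0.002], [-0.94, 0.341, -0.001], [-0.0, -0.002, -1.0]]
force: [0.2, 0.1, -0.6]
opening: 0.2
finger_force: 0.0
```

Run:
```python
from h import *
im=viewer.snapshot("scene")[120:190,100:200];cv2.imwrite("pics/s1.png",cv2.resize(im,(600,420)))
st();plan([508,-1,205],-1,16,4)
```

```text
6.45 [ 482.8 -320.2  141. ] yaw_y 160.1 z [ 0.0029 -0.0011 -1.    ] F [ 0.9 -0.4  0.4] op 0.32095508860230293 0.0 q [-14.2  15.8 -18.8   0.  -55.2  -5.7]
-0.51,0.14,-0.11,0,0,0,-1.03,0.28,-0.21,0,0,0,-1.55,0.43,-0.32,0,0,0.1,-2.05,0.57,-0.43,0,0,0.1,-2.57,0.71,-0.54,0,0,0,-2.57,0.72,-0.53,0,0,0.1,-2.57,0.72,-0.54,0,0,0.1,-2.57,0.72,-0.54,0,0,0.1
-2.57,0.73,-0.53,0,0,0.1,-2.56,0.74,-0.54,0,0,0.1,-2.57,0.74,-0.53,0,0,0.1,-2.56,0.74,-0.54,0,0,0,-2.05,0.59,-0.43,0,0,0.1,-1.53,0.45,-0.32,0,0,0.1,-1.03,0.3,-0.22,0,0,-0,-0.51,0.15,-0.1,0,0,0
```

Call:
jog_arm --targets '[-0.5, 0.1, -0.1, 0, 0, 0, -1.0, 0.3, -0.3, 0, 0, 0, -1.6, 0.4, -0.5, 0, 0, 0.1, -2.1, 0.6, -0.6, 0, 0, 0.1, -2.6, 0.7, -0.8, 0, 0, 0.1, -2.6, 0.7, -0.7, 0, 0, 0.1, -2.6, 0.7, -0.6, 0, 0, 0.1, -2.6, 0.7, -0.5, 0, 0, 0.1]'

```text
time: 7.25
position: [495.6, -157.1, 178.7]
tool_rot: [[-0.35, -0.937, -0.001], [-0.937, 0.35, 0.0], [0.0, 0.001, -1.0]]
force: [-0.1, 0.5, 0.6]
opening: -0.0
finger_force: 0.0
```

Call:
jog_arm --targets '[-2.6, 0.7, -0.5, 0, 0, 0.1, -2.6, 0.8, -0.5, 0, 0, 0.1, -2.6, 0.8, -0.5, 0, 0, 0.1, -2.5, 0.8, -0.4, 0, 0, 0.1, -2.0, 0.6, -0.2, 0, 0, 0, -1.5, 0.4, -0.1, 0, 0, 0, -0.9, 0.3, -0.1, 0, 0, 0, -0.4, 0.1, 0, 0, 0, 0]' --claw 1

```text
time: 8.05
position: [507.5, -1.0, 202.0]
tool_rot: [[-0.356, -0.934, -0.001], [-0.934, 0.356, -0.0], [0.0, 0.001, -1.0]]
force: [-0.3, -0.0, 0.8]
opening: 85.5
finger_force: 0.0
```

Run:
```python
from h import *
i=viewer.camera_info("wrist");im=viewer.snapshot("wrist");cv2.imwrite("pics/w3.png",cv2.resize(im,(768,576)))
np.save("w3.npy",i,allow_pickle=True);st()
```

```text
8.1 [507.6  -1.  201.9] yaw_y 159.1 z [-6.e-04 -2.e-04 -1.e+00] F [-0.1  0.7 -0.3] op 85.2710160172725 0.0 q [ 22.1   6.  -22.6  -0.  -61.4 -43. ]
```

View pics/w3.png

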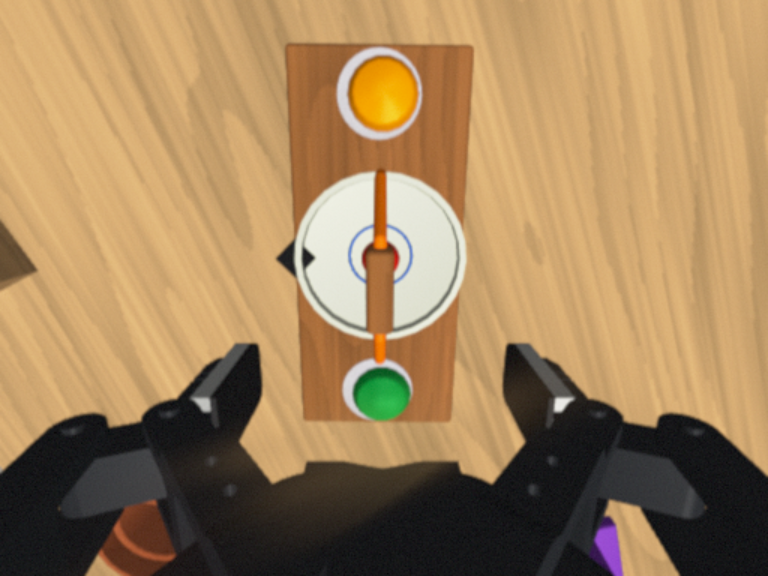

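The wrist view shows the handle running straight down the picture from (380,170) to (380,360). The block top spans (380,250) to (380,332), the pointer tip is at (277,258), the ring centre at (380,254), green at (381,393) and amber at (384,92).

Run:
```python
from h import *
np.set_printoptions(precision=1,suppress=True)
I=np.load("w3.npy",allow_pickle=True).item()
f=lambda u,v,z:onz(I,u/1.5,v/1.5,z)
ang=lambda d:np.degrees(np.arctan2(d[1],d[0]))
g0,g1=f(380,251,128),f(380,332,128);d=g1-g0
print("grip",(g0+g1)/2,np.linalg.norm(d),ang(d))
c=f(380.5,254,22);p=f(277,258,38);print("ring",c,"ptr",ang(p-c),np.linalg.norm(p-c))
a=f(384,92,23);g=f(381,393,23);print(a,g,"c->green",ang(g-c),ang(g-a))
plan([(g0+g1)[0]/2,(g0+g1)[1]/2,98],0,16,4)
```

```text
grip [508.2  -0.6 128. ] 47.47902605887188 69.11099693242721
ring [508.4  -0.3  22. ] ptr -20.988263223711176 81.62457964312735
[ 462.9 -112.3   23. ] [553.  117.9  23. ] c->green 69.33349676537576 68.64120262730134
-0,-0,0.17,0,0,0,-0,-0,0.35,0,0,0,-0.01,-0.01,0.52,0,0,0,-0,0,0.69,0,0,0,-0.01,-0,0.87,0,0,0,-0,-0.01,0.86,0,0,0,-0.01,-0,0.87,0,0,0,-0,-0.01,0.87,0,0,0
-0.01,-0,0.86,0,0,0,-0,-0,0.87,0,0,0,-0.01,-0.01,0.86,0,0,0,-0,-0,0.87,0,0,0,-0.01,-0.01,0.69,0,0,0,-0,0,0.52,0,0,0,-0,-0,0.35,0,0,0,-0.01,-0,0.17,0,0,0
```

Call:
jog_arm --targets '[0, 0, 0.3, 0, 0, 0, 0, 0, 0.6, 0, 0, 0, 0, 0, 1, 0, 0, 0, 0, 0, 1, 0, 0, 0, 0, 0, 1, 0, 0, 0, 0, 0, 1, 0, 0, 0, 0, 0, 1, 0, 0, 0, -0.1, 0, 1, 0, 0, 0]'

```text
time: 8.9
position: [507.9, -0.8, 132.3]
tool_rot: [[-0.357, -0.934, -0.0], [-0.934, 0.357, -0.0], [0.0, 0.0, -1.0]]
force: [-1.0, -0.1, 0.2]
opening: 85.4
finger_force: 0.0
```

Call:
jog_arm --targets '[0, -0.05, 1, 0, 0, 0, 0, 0, 0.8, 0, 0, 0, 0, 0, 0.7, 0, 0, 0, 0, 0, 0.5, 0, 0, 0, 0, 0, 0.3, 0, 0, 0, 0, 0, 0.2, 0, 0, 0, 0, 0, 0, 0, 0, 0]' --claw 0.28

```text
time: 9.6
position: [508.5, -1.0, 98.2]
tool_rot: [[-0.357, -0.934, -0.0], [-0.934, 0.357, -0.0], [0.0, 0.0, -1.0]]
force: [-0.2, -0.3, -0.3]
opening: 23.9
finger_force: 0.0
```

```bash
python3 -c "
from h import *
st()"
```

```text
9.6 [508.5  -1.   98.2] yaw_y 159.1 z [-0. -0. -1.] F [-0.2 -0.3 -0.3] op 23.881061349161364 0.0 q [ 22.   12.5 -30.2   0.  -47.3 -43. ]
```

Call:
jog_arm --targets '[0, 0, 0, 0, 0, 0, 0, 0, 0, 0, 0, 0]' --claw 0.21 --newtons 20

```text
time: 9.8
position: [508.7, -0.9, 98.6]
tool_rot: [[-0.357, -0.934, 0.001], [-0.934, 0.357, 0.0], [-0.0, -0.0, -1.0]]
force: [0.3, -0.3, -0.4]
opening: 17.9
finger_force: 0.0
```

Call:
jog_arm --targets '[0, 0, 0, 0, 0, 0, 0, 0, 0, 0, 0, 0, 0, 0, 0, 0, 0, 0, 0, 0, 0, 0, 0, 0]' --claw 0.18

```text
time: 10.2
position: [508.8, -0.9, 98.6]
tool_rot: [[-0.357, -0.934, 0.001], [-0.934, 0.357, 0.0], [-0.0, -0.001, -1.0]]
force: [0.3, 0.6, 2.6]
opening: 15.8
finger_force: 17.5
```

Call:
jog_arm --targets '[0, 0, 0, 0, 0, 0, 0, 0, 0, 0, 0, 0, 0, 0, 0, 0, 0, 0, 0, 0, 0, 0, 0, 0]' --claw 0 --newtons 45

```text
time: 10.6
position: [508.9, -0.9, 98.6]
tool_rot: [[-0.357, -0.934, 0.001], [-0.934, 0.357, 0.0], [-0.0, -0.001, -1.0]]
force: [-0.2, -0.2, 5.0]
opening: 15.5
finger_force: 44.7
```

Run:
```python
from h import *
im=viewer.snapshot("scene")[125:215,180:320];im2=viewer.snapshot("wrist")
a=cv2.resize(im,(560,360),interpolation=cv2.INTER_CUBIC);b=cv2.resize(im2,(240,180));b=cv2.copyMakeBorder(b,0,180,0,0,cv2.BORDER_CONSTANT)
cv2.imwrite("pics/g1.png",np.hstack([a,b]));st()
```

```text
10.7 [508.9  -0.9  98.6] yaw_y 159.1 z [ 7.e-04  1.e-04 -1.e+00] F [ 0.9 -0.4  4.7] op 15.727798524945623 44.710076451301575 q [ 22.1  12.5 -30.2   0.  -47.3 -43. ]
```

View pics/g1.png

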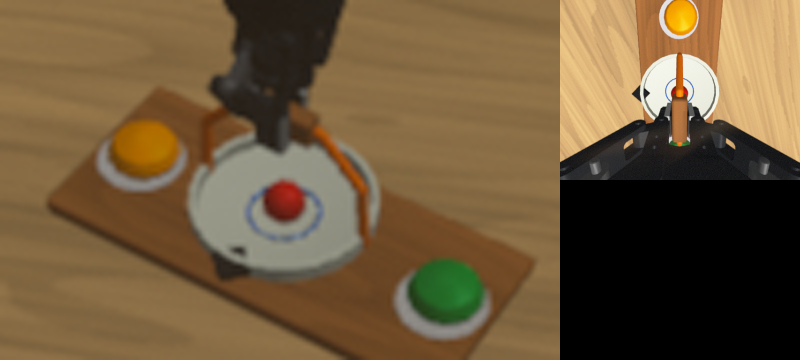

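The dish is gripped and the bead is in the ring. Lifting straight up slowly.

Call:
jog_arm --targets '[0, 0, -0.05, 0, 0, 0, 0, 0, -0.1, 0, 0, 0, 0, 0, -0.15, 0, 0, 0, 0, 0, -0.2, 0, 0, 0, 0, 0, -0.3, 0, 0, 0, 0, 0, -0.4, 0, 0, 0, 0, 0, -0.4, 0, 0, 0, 0, 0, -0.4, 0, 0, 0]'

```text
time: 11.5
position: [508.6, -0.9, 118.8]
tool_rot: [[-0.357, -0.934, 0.0], [-0.934, 0.357, 0.0], [-0.0, -0.0, -1.0]]
force: [0.1, -0.5, -3.3]
opening: 15.3
finger_force: 43.9
```

Run:
```python
from h import *
im=viewer.snapshot("scene")[125:215,180:320];cv2.imwrite("pics/g2.png",cv2.resize(im,(560,360),interpolation=cv2.INTER_CUBIC));st()
```

```text
11.55 [508.9  -0.9 119.4] yaw_y 159.1 z [ 1.1e-03  2.0e-04 -1.0e+00] F [ 0.2 -1.  -1.9] op 15.25707519824166 43.90276372432709 q [ 22.1  11.  -28.8   0.  -50.1 -43. ]
```

View pics/g2.png

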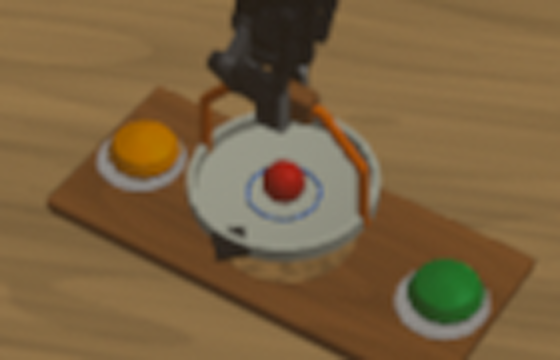

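The dish is lifted about 20 mm and level, with the bead in the ring. Continuing up by 60 mm.

Call:
jog_arm --targets '[0, 0, -0.3, 0, 0, 0, 0, 0, -0.4, 0, 0, 0, 0, 0, -0.5, 0, 0, 0, 0, 0, -0.5, 0, 0, 0, 0, 0, -0.5, 0, 0, 0, 0, 0, -0.5, 0, 0, 0, 0, 0, -0.5, 0, 0, 0, 0, 0, -0.5, 0, 0, 0]'

```text
time: 12.35
position: [508.5, -1.0, 155.8]
tool_rot: [[-0.357, -0.934, 0.0], [-0.934, 0.357, 0.0], [-0.0, -0.0, -1.0]]
force: [0.3, 0.2, -3.8]
opening: 15.3
finger_force: 43.9
```

Call:
jog_arm --targets '[0, 0, -0.5, 0, 0, 0, 0, 0, -0.5, 0, 0, 0, 0, 0, -0.4, 0, 0, 0, 0, 0, -0.3, 0, 0, 0, 0, 0, -0.2, 0, 0, 0, 0, 0, -0.1, 0, 0, 0, 0, 0, 0, 0, 0, 0, 0, 0, 0, 0, 0, 0]'

```text
time: 13.15
position: [508.4, -1.0, 175.1]
tool_rot: [[-0.357, -0.934, -0.0], [-0.934, 0.357, -0.0], [0.0, 0.0, -1.0]]
force: [-0.2, 0.3, -3.6]
opening: 15.5
finger_force: 43.9
```

Run:
```python
from h import *
im=viewer.snapshot("scene")[105:215,180:320];im2=viewer.snapshot("wrist")
a=cv2.resize(im,(420,330),interpolation=cv2.INTER_CUBIC);b=cv2.resize(im2[:330],(380,330))
cv2.imwrite("pics/g3.png",np.hstack([a,b]));st()
```

```text
13.25 [508.4  -1.  175.1] yaw_y 159.1 z [-4.e-04 -1.e-04 -1.e+00] F [ 0.5  0.1 -2.8] op 15.450806366912559 43.912054896354675 q [ 22.    7.5 -24.7  -0.  -57.9 -43. ]
```

View pics/g3.png

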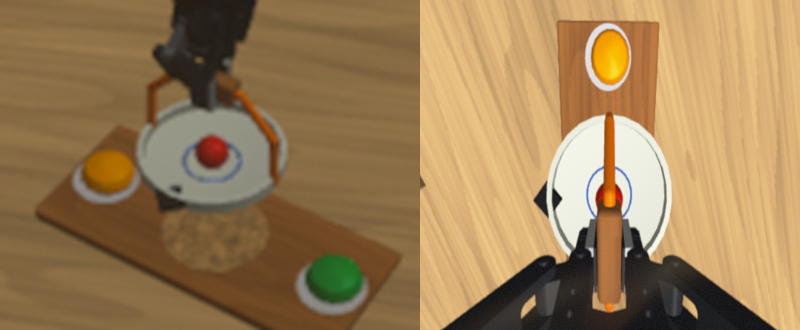

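The dish is up about 77 mm with the bead centred. I'll add 3 mm, then turn +90° in world, which is −90° about tool z.

Call:
jog_arm --targets '[0, 0, -0.1, 0, 0, 0, 0, 0, -0.2, 0, 0, 0, 0, 0, -0.1, 0, 0, 0, 0, 0, 0, 0, 0, 0, 0, 0, 0, 0, 0, -0.4, 0, 0, 0, 0, 0, -0.8, 0, 0, 0, 0, 0, -1.2, 0, 0, 0, 0, 0, -1.6]'

```text
time: 14.05
position: [508.5, -1.0, 179.3]
tool_rot: [[-0.289, -0.957, -0.0], [-0.957, 0.289, -0.0], [0.0, 0.0, -1.0]]
force: [-0.1, -0.4, -4.4]
opening: 15.5
finger_force: 43.9
```

Call:
jog_arm --targets '[0, 0, 0, 0, 0, -2, 0, 0, 0, 0, 0, -2.4, 0, 0, 0, 0, 0, -2.5, 0, 0, 0, 0, 0, -2.5, 0, 0, 0, 0, 0, -2.5, 0, 0, 0, 0, 0, -2.5, 0, 0, 0, 0, 0, -2.5, 0, 0, 0, 0, 0, -2.5]'

```text
time: 14.85
position: [508.5, -1.0, 179.3]
tool_rot: [[0.047, -0.999, -0.0], [-0.999, -0.047, -0.0], [0.0, 0.0, -1.0]]
force: [0.4, 0.1, -2.5]
opening: 15.0
finger_force: 43.9
```

Run:
```python
from h import *
im=viewer.snapshot("scene")[105:215,180:320]
h=cv2.cvtColor(im,cv2.COLOR_BGR2HSV);print([np.argwhere(cv2.inRange(h,l,u)).mean(0)+[105,180] for l,u in [((0,170,60),(6,255,255)),((105,100,60),(130,255,255))]]);st()
```

```text
[array([153.94666667, 250.34666667]), array([nan, nan])]
14.9 [508.5  -1.  179.3] yaw_y -177.2 z [-0.e+00 -1.e-04 -1.e+00] F [-0.6  0.3 -3.7] op 15.189104636892703 43.90911519527435 q [ 22.1   7.3 -24.3   0.  -58.4 -19.2]<stdin>:3: RuntimeWarning: Mean of empty slice.
  ret = um.true_divide(
```

Call:
jog_arm --targets '[0, 0, 0, 0, 0, -2.5, 0, 0, 0, 0, 0, -2.5, 0, 0, 0, 0, 0, -2.5, 0, 0, 0, 0, 0, -2.5, 0, 0, 0, 0, 0, -2.5, 0, 0, 0, 0, 0, -2.5, 0, 0, 0, 0, 0, -2.5, 0, 0, 0, 0, 0, -2.5]'

```text
time: 15.7
position: [508.5, -1.0, 179.3]
tool_rot: [[0.384, -0.923, -0.0], [-0.923, -0.384, -0.0], [0.0, 0.0, -1.0]]
force: [-0.5, 0.4, -2.7]
opening: 15.4
finger_force: 43.9
```

Call:
jog_arm --targets '[0, 0, 0, 0, 0, -2.5, 0, 0, 0, 0, 0, -2.5, 0, 0, 0, 0, 0, -2.5, 0, 0, 0, 0, 0, -2.5, 0, 0, 0, 0, 0, -2.5, 0, 0, 0, 0, 0, -2.5, 0, 0, 0, 0, 0, -2.5, 0, 0, 0, 0, 0, -2.5]'

```text
time: 16.5
position: [508.5, -1.0, 179.3]
tool_rot: [[0.677, -0.736, -0.0], [-0.736, -0.677, -0.0], [-0.0, 0.0, -1.0]]
force: [0.4, 0.3, -3.0]
opening: 15.0
finger_force: 43.9
```

Call:
jog_arm --targets '[0, 0, 0, 0, 0, -2.5, 0, 0, 0, 0, 0, -2.5, 0, 0, 0, 0, 0, -2.5, 0, 0, 0, 0, 0, -2.5, 0, 0, 0, 0, 0, -2.5, 0, 0, 0, 0, 0, -2.5, 0, 0, 0, 0, 0, -2.5, 0, 0, 0, 0, 0, -2.1]'

```text
time: 17.3
position: [508.5, -1.0, 179.3]
tool_rot: [[0.885, -0.466, -0.0], [-0.466, -0.885, -0.0], [-0.0, 0.0, -1.0]]
force: [0.4, 0.5, -3.4]
opening: 15.3
finger_force: 43.9
```

Call:
jog_arm --targets '[0, 0, 0, 0, 0, -2, 0, 0, 0, 0, 0, -1.6, 0, 0, 0, 0, 0, -1.2, 0, 0, 0, 0, 0, -0.8, 0, 0, 0, 0, 0, -0.6, 0, 0, 0, 0, 0, -0.4, 0, 0, 0, 0, 0, 0, 0, 0, 0, 0, 0, 0]'

```text
time: 18.1
position: [508.5, -0.9, 179.3]
tool_rot: [[0.932, -0.364, -0.0], [-0.364, -0.932, 0.0], [-0.0, -0.0, -1.0]]
force: [0.1, 0.2, -3.6]
opening: 15.4
finger_force: 43.9
```

Call:
jog_arm --targets '[0, 0, 0, 0, 0, 0, 0, 0, 0, 0, 0, 0, 0, 0, 0, 0, 0, 0, 0, 0, 0, 0, 0, 0, 0, 0, 0, 0, 0, 0, 0, 0, 0, 0, 0, 0, 0, 0, 0, 0, 0, 0, 0, 0, 0, 0, 0, 0]'

```text
time: 18.9
position: [508.5, -1.0, 179.3]
tool_rot: [[0.932, -0.364, 0.0], [-0.364, -0.932, -0.0], [0.0, 0.0, -1.0]]
force: [-0.1, -0.7, -3.3]
opening: 15.4
finger_force: 43.9
```

Run:
```python
from h import *
im=viewer.snapshot("scene")[105:215,180:320];i=viewer.camera_info("wrist");im2=viewer.snapshot("top")[170:300,190:340];np.save("w4.npy",i,allow_pickle=True)
a=cv2.resize(im,(420,330),interpolation=cv2.INTER_CUBIC);b=cv2.resize(im2,(380,330),interpolation=cv2.INTER_CUBIC)
cv2.imwrite("pics/g4.png",np.hstack([a,b]));st()
```

```text
19.0 [508.5  -0.9 179.3] yaw_y -111.3 z [ 0.  0. -1.] F [ 0.  -0.3 -3.1] op 15.158459842924922 43.92342925071716 q [ 22.1   7.3 -24.3  -0.  -58.4  46.6]
```

View pics/g4.png

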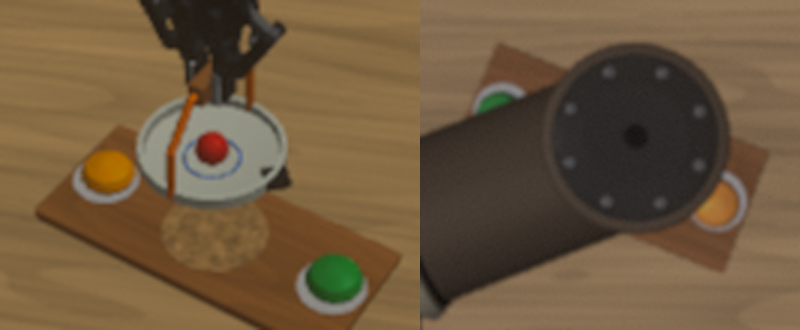

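The dish is level above the board with the bead in the ring. Its pointer is at 68.7° and the green stone lies at about 69°. Handing in.

```bash
python3 -c "
from plant import ticket
print(ticket.close_job())"
```

```text
the job is handed in; nothing more can be done
None
```

The job is handed in with every step done, at about 19 s: the button was pushed fully down and released, then the dish was lifted about 8 cm and turned 90° to point at the green stone, and it is still held level and steady with the bead resting inside the ring.

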